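# Make up the coffee tray and the tea tray

### The arm

A 6-joint arm with a two-finger parallel gripper is mounted at the origin on the work surface. World frame = base frame: x ahead of the robot, y to its left, z up, the work surface at z = 0. Lengths are in mm, angles in rad, forces in N, time in s.
With the tool pointing down it reaches from about 300 to 875 mm from the base axis. Payload 4.2 kg.
Tool frame: the origin (TCP) lies at the very end of the fingers, on their centre line; the grasp point (between the pads) lies 19 mm behind it (robot.grip_point_offset is the distance from the TCP to the grasp point, in mm); z points along the fingers, y is the line along which they close (so a half turn about z gives the same grasp; the last joint's range is limited). The gripper opens to 85 mm and grips with 20 to 120 N. Pads are 22 mm wide; open, the fingers measure 114 mm over their backs; the gripper's body (76 mm by 85 mm) begins 54 mm behind the grasp point. The pads swing forward as they close: fully open they stand 13 mm farther back than shut.
Start: joints at [-1.296, 0.32, 1.565, -0, 1.257, -0.02], TCP at [167.068, -550.209, 231.338] pointing down, gripper open.
Joint ranges: [-3.11, 3.11], [-0.84, 2.01], [0.21, 2.61], [-1.34, 4.49], [0.05, 2.63], [-2.56, 2.56]. Speed limits (rad/s): [2.57, 2.57, 3.14, 3.14, 3.14, 3.14].

### API

Orientations are given as a unit quaternion [x, y, z, w].
In Python, from rig import status, viewer, robot gives the robot as it stands.
- The arm moves only by the shell command python3 -m handwheel 'ROWS'. ROWS is JSON, a list that holds one entry, the list of rows, each a list of 7 numbers: the shift along the tool's x, y, z in mm, then the turn, a rotation vector about the tool's x, y, z in rad, then the opening, from 0 (shut) to 1 (fully open). In form: [[[x, y, z, wx, wy, wz, jaw], ...]]. A call has 1 to 12 rows; each row is the pose to reach, as a shift and turn from the pose commanded when the call began, along the tool's axes at that moment; what a row does not reach only later rows make up. A row lasts 1/8 s, in which the tool goes at most 62.5 mm and 10.7 degrees, less where a joint would pass 70% of its speed; a pose out of reach is approached as far as the arm can. A call with a gripper value outside its range is refused whole. The fingers move at their own pace and stop on an object; the grip force is fixed at half the most. Time passes only in rows, so rows that repeat a pose let the fingers close. It gives the time, the measured TCP pose, the force, the opening and the grip force at its end, in the units of the state.
- status.sense(): the state, without advancing time (a new reading comes with each control period).
- viewer.camera(name): name is "side" or "top" or "wrist"; returns (picture, depth): 480x640x3 uint8, blue, green, red; 480x640 float32, mm along the optical axis (not along the pixel's ray), 0 where there is no reading.
- viewer.camera_info(name): a dict with "vertical_fov" (degrees; the focal length in pixels is half the picture's height over the tangent of half this angle, whatever the lens; pixels are square), "cx", "cy" (the principal point, pixels), "world_to_cam" (4x4, takes a point from world to camera coordinates). Camera axes: x right, y down, z forward; pixel columns grow to the right and rows downward; lengths in mm; the calibration is good to about 2 mm. A picture is of the moment at which its call begins: read the wrist's pose just before it. camera_info takes no time and is no camera call; for the wrist camera it gives the pose at the moment of the call.
- robot.sign_off(): hands the job in; it is judged then, once.
Trained networks look in the newest picture that a camera, given by its name, has taken for a name from the list of things; names that differ only in an ending like _2 or _b are one class to them, and where a whole thing is asked for, a point or a joint stands for the part that bears it (a point fixed in the world has none). Each returns a list of dicts, best first, with "p" (0 to 1); they miss things now and then, are a little off and sometimes report something else, mostly with a low value. They report only what shows in the picture. A call takes as long as a camera call.
- viewer.search_frame(query, camera): "point" ([column, row] in pixels, amid what is visible of it).
- viewer.regions_of(query, camera): "mask" (480x640 bool, what is visible of it) and "point" ([column, row] in pixels, amid what is visible of it).
The state is a dict: "clock": time; "joints": joint angles; "joint_velocities": joint speeds; "effort": joint torques, N m; "tool_pos": TCP position; "tcp_rot": TCP orientation; "force": force on the tool from outside, world axes, zero at the start; "torque": the same for the moment, N m; "gripper_width": opening from 0.0 (shut) to 1.0 (fully open); "finger_force": force on a finger pad.
Only numpy, scipy, OpenCV 4.12 (cv2) and the standard library are available. Lean on these libraries where they do the work, as an engineer would, in place of code of your own. Each camera call takes 0.05 s, during which the arm holds its last target. There are 200 camera calls.

### The job

Make up the two drinks trays from the stock standing on the counter: on the black coffee tray the white cup goes on the brick-red coaster and the milk bottle on the white spot; on the wooden tea tray the teal cup goes on the brick-red coaster, the green tea tin on the green spot and the honey jar on the yellow spot. Stand each thing upright in the middle of its mark and never tip one over. Leave the jam jar, the cutlery pot and the saucers where they stand.

Things in the scene. Friction and masses are not known exactly. Their poses are not given: they have to be found in the camera images.
- white_cup_mid (a point): White ceramic cup without handle, open at the top, round, 60 mm tall, 62 mm across the rim, 61 mm at mid-height, 52 mm at the foot, wall 4 mm, about 160 g, loose. The point is on its axis, half-way up; z is up.
- teal_cup_mid (a point): Teal (blue-green) ceramic cup of the same shape: round, no handle, open at the top, 60 mm tall, 62 mm across the rim, 61 mm at mid-height, 52 mm at the foot, wall 4 mm, about 160 g, loose. The point is on its axis, half-way up; z is up.
- milk_mid (a point): Small white milk bottle with a blue cap, round, body 40 mm across, 75 mm tall with its cap (straight up to 46 mm, narrower above), about 80 g, loose. The point is on its axis, half-way up; z is up.
- honey_mid (a point): Small amber honey jar with a yellow lid, round, 46 mm across (straight up to 37 mm, lid 43 mm across), 55 mm tall, about 110 g, loose. The point is on its axis, half-way up; z is up.
- tin_mid (a point): Green square tea tin with a thin brass seam, 46 x 46 mm, 62 mm tall, about 90 g, loose. The point is at its centre, half-way up; x and y are square to its sides, z is up.
- jam_mid (a point): Small dark-red jam jar with a red lid, same shape as the honey jar (46 mm across, 55 mm tall), loose, standing among the stock. Not wanted: leave it where it is. The point is on its axis, half-way up; z is up.
- coffee_tray: The coffee tray: charcoal-black rectangular tray, 130 x 190 mm. Fixed. Floor 4 mm thick, rim 4 mm wide and 8 mm high. Origin: centre of the underside; x along the short side, y along the long side. Flush marks: round brick-red coaster 76 mm across centred at x = 0, y = -35 mm, round white spot 54 mm across centred at x = 0, y = +50 mm.
- tea_tray: The tea tray: light wooden rectangular tray, 130 x 270 mm. Fixed. Floor 4 mm thick, rim 4 mm wide and 8 mm high. Origin: centre of the underside; x along the short side, y along the long side. Flush marks: round brick-red coaster 76 mm across at the centre (x = 0, y = 0), round green spot 54 mm across at x = 0, y = -85 mm, round yellow spot 54 mm across at x = 0, y = +85 mm.
- cutlery_pot_mid (a point): Bystander: round perforated steel cutlery pot, 90 mm across, 120 mm tall (cutlery sticks up to 180 mm), loose, standing left of the trays. The point is on its axis, half-way up the pot.
- saucers_mid (a point): Bystander: stack of white and teal saucers, 124 mm across, 32 mm tall, loose, standing right of the trays. The point is on its axis, half-way up.

How it is judged:
By the outcome, as a careful person would: the job done as asked, in the order asked, and still so for the second after the job is handed in, with the robot touching nothing.
It also fails if it takes over 120 s, if anything falls off the work surface, if the arm or the gripper's body presses on something with over 40 N, if the wrist force passes 120 N, or if a joint passes its speed limit or range.

## Working session

There is one attempt and no reset: what is moved stays moved. The work goes in short steps, Python scripts to look and compute and a shell command to move; the robot and the scene stay as the last step left them, time stands still between calls to the robot, and variables do not carry over. Pictures are saved under pics/ and viewed, at most 14 in all, crops included, and the job is handed in when it is done.

```bash
ls; mkdir -p pics; python3 - <<'E'
from rig import status, viewer, robot
import cv2
s=status.sense();print(s)
for n in("side","top"):
    p,d=viewer.camera(n);cv2.imwrite(f"pics/{n}0.png",p);print(n,viewer.camera_info(n))
E
```

```text
pics
{'clock': 0.0, 'joints': array([-1.29598545e+00,  3.20286945e-01,  1.56569679e+00, -2.26267406e-06,
        1.25739876e+00, -1.99695845e-02]), 'joint_velocities': array([-0.00055807, -0.00015036,  0.00019667, -0.00015814,  0.00067757,
       -0.00041529]), 'effort': array([-9.47351946e-04, -4.15531898e+01, -2.34161979e+01, -2.70360852e-04,
        8.10188736e-03, -8.37001551e-06]), 'tool_pos': array([ 166.93927721, -549.72406097,  230.47821228]), 'tcp_rot': array([ 9.89157262e-01,  1.46857449e-01, -1.14790702e-04, -8.87532346e-04]), 'force': array([-0.35229993,  0.15764303, -0.41223649]), 'torque': array([ 0.0801726 , -0.00929697, -0.05193027]), 'finger_force': 0.0, 'gripper_width': 1.0003982350880998}
side {'vertical_fov': 44.64802014819844, 'cx': 315.3989365192591, 'cy': 244.51211299836922, 'world_to_cam': array([[-7.58940054e-01, -6.51141328e-01,  4.99651759e-03,
         3.96277674e+02],
       [-3.35758372e-01,  3.84746779e-01, -8.59788481e-01,
         2.16900215e+02],
       [ 5.57921420e-01, -6.54205539e-01, -5.10625893e-01,
         1.19804755e+03],
       [ 0.00000000e+00,  0.00000000e+00,  0.00000000e+00,
         1.00000000e+00]])}
top {'vertical_fov': 42.86775501894032, 'cx': 321.5684803452905, 'cy': 234.74943104823083, 'world_to_cam': array([[ 7.70870432e-03, -9.99967498e-01, -2.36190456e-03,
        -1.24717398e+01],
       [-9.79303250e-01, -7.07163503e-03, -2.02274901e-01,
         5.39624540e+02],
       [ 2.02251624e-01,  3.87229822e-03, -9.79325934e-01,
         1.55800834e+03],
       [ 0.00000000e+00,  0.00000000e+00,  0.00000000e+00,
         1.00000000e+00]])}
```

View pics/top0.png

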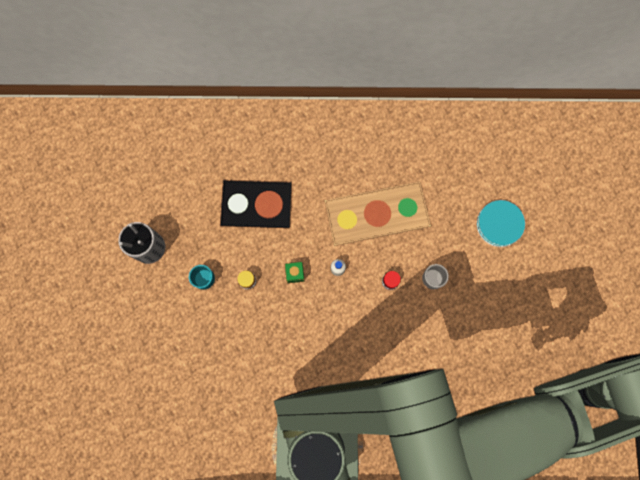

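View pics/side0.png

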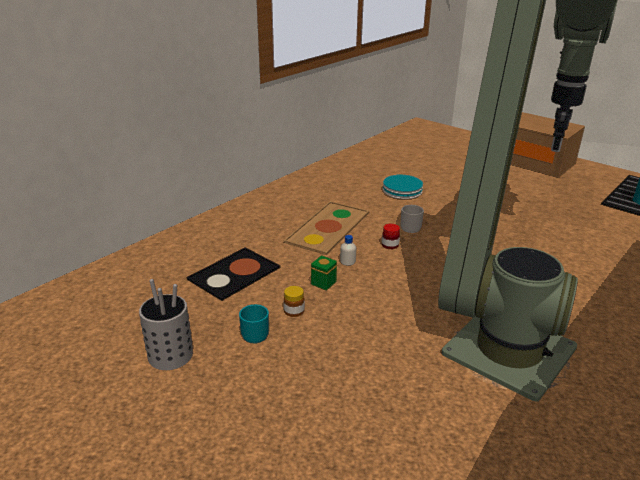

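The top view shows, left to right along row ~275: teal cup (202,277), honey (246,279), tin (295,271), milk (339,267), jam (392,280) and white cup (436,276). The coffee tray is at (256,204), the tea tray at (378,213), turned about 8°. The side view agrees.

```bash
cat > h.py <<'E'
from rig import status, viewer, robot
import numpy as np, cv2
from scipy.spatial.transform import Rotation as R
def cam(n):
    i=viewer.camera_info(n); f=240/np.tan(np.radians(i["vertical_fov"]/2)); return f,i["cx"],i["cy"],np.array(i["world_to_cam"])
def cloud(n,d,c=None):
    f,cx,cy,T=c or cam(n); v,u=np.mgrid[:480,:640]
    P=np.stack([(u-cx)/f*d,(v-cy)/f*d,d],-1); return (P-T[:3,3])@T[:3,:3]
def onplane(n,px,z,c=None):
    f,cx,cy,T=c or cam(n); px=np.atleast_2d(px); r=np.c_[(px[:,0]-cx)/f,(px[:,1]-cy)/f,np.ones(len(px))]@T[:3,:3]
    o=-T[:3,:3].T@T[:3,3]; return o+r*((z-o[2])/r[:,2])[:,None]
E
cat > m.py <<'E'
from h import *
p,d=viewer.camera("top");W=cloud("top",d)
H=dict(white_cup_mid=60,teal_cup_mid=60,milk_mid=75,honey_mid=55,tin_mid=62,jam_mid=55)
for q in H:
    for r in viewer.regions_of(q,"top")[:2]:
        m=r["mask"]&(d>0);P=W[m];z=P[:,2];t=P[z>H[q]-10]
        tp=onplane("top",np.argwhere(m)[:,::-1],H[q]);lo,hi=(t[:,:2].min(0)+t[:,:2].max(0))/2 if len(t) else (0,0)
        print(q,round(r["p"],2),np.round(r["point"]),m.sum(),"zmax",z.max().round(),"toppts",len(t),t.mean(0).round(1) if len(t) else"",np.round([lo,hi],1), np.ptp(t[:,:2],0).round() if len(t) else '')
hsv=cv2.cvtColor(p,cv2.COLOR_BGR2HSV)
for q in("coffee_tray","tea_tray"):
    r=viewer.regions_of(q,"top")[0];m=r["mask"].astype(np.uint8)
    m=cv2.morphologyEx(m,cv2.MORPH_CLOSE,np.ones((9,9)))
    c=max(cv2.findContours(m,0,2)[0],key=cv2.contourArea)[:,0]
    w=onplane("top",c,6)[:,:2].astype(np.float32);b=cv2.minAreaRect(w);print(q,r["p"],b)
    sub=m>0
    red=sub&((hsv[...,0]<10)|(hsv[...,0]>172))&(hsv[...,1]>130)
    grn=sub&(abs(hsv[...,0].astype(int)-60)<15)&(hsv[...,1]>100)
    yel=sub&(abs(hsv[...,0].astype(int)-27)<5)&(hsv[...,1]>150)
    wht=sub&(hsv[...,1]<60)&(hsv[...,2]>150)
    for n,k in dict(red=red,grn=grn,yel=yel,wht=wht).items():
        k=cv2.morphologyEx(k.astype(np.uint8),cv2.MORPH_OPEN,np.ones((3,3)))
        if k.sum()>60: print(n,k.sum(),onplane("top",np.argwhere(k)[:,::-1].mean(0),4).round(1))
E
python3 m.py
```

```text
white_cup_mid 0.96 [433. 275.] 473 zmax 70.0 toppts 123 [ 434. -306.   59.] [ 433.3 -305.5] [61. 61.]
teal_cup_mid 0.65 [203. 274.] 527 zmax 68.0 toppts 138 [427.9 305.3  58.9] [428.1 305.9] [60. 60.]
teal_cup_mid 0.4 [339. 270.] 186 zmax 81.0 toppts 114 [456.2 -51.6  63.2] [458.  -52.1] [31. 37.]
milk_mid 0.68 [338. 268.] 167 zmax 81.0 toppts 48 [458.1 -51.5  75.2] [457.8 -51.5] [18. 16.]
honey_mid 0.6 [246. 278.] 278 zmax 64.0 toppts 219 [422.9 188.9  55.2] [423.5 189.1] [43. 44.]
honey_mid 0.2 [390. 279.] 281 zmax 66.0 toppts 211 [ 424.6 -191.2   55.3] [ 425.1 -191. ] [40. 39.]
tin_mid 0.59 [293. 273.] 331 zmax 76.0 toppts 304 [441.8  63.3  62.4] [442.4  63.6] [49. 45.]
jam_mid 0.57 [392. 279.] 262 zmax 66.0 toppts 211 [ 424.6 -191.2   55.3] [ 425.1 -191. ] [40. 39.]
coffee_tray 0.77 ((636.405029296875, 174.54116821289062), (195.2257537841797, 137.0175018310547), 89.15985107421875)
red 640 [[635.6 139.3   4. ]]
wht 307 [[637.8 224.    4. ]]
tea_tray 0.67 ((612.3186645507812, -160.76902770996094), (135.34414672851562, 272.8214111328125), 12.630935668945312)
red 525 [[ 611.9 -160.     4. ]]
grn 274 [[ 629.9 -243.2    4. ]]
yel 276 [[594. -77.   4.]]
```

```bash
cat > go.py <<'E'
# usage: go.py x y z angle_of_tool_x_deg  -> shift/turn in tool axes
import sys
from h import *
s=status.sense();q=R.from_quat(s["tcp_rot"]);x,y,z,a=map(float,sys.argv[1:5]);a=np.radians(a)
X=np.array([np.cos(a),np.sin(a),0]);Z=np.array([0,0,-1.]);G=R.from_matrix(np.c_[X,np.cross(Z,X),Z])
print("t",s["clock"],"tcp",s["tool_pos"].round(1),"F",s["force"].round(1),"shift",q.inv().apply(np.array([x,y,z])-s["tool_pos"]).round(1),"turn",(q.inv()*G).as_rotvec().round(3))
E
python3 go.py 434 -306 190 90; python3 -c "
from h import *
print(robot.grip_point_offset)"
```

```text
t 0.55 tcp [ 167.1 -550.2  231.3] F [-0.1  0.4  0. ] shift [ 326.4 -156.1   41.3] turn [ 0.     0.    -1.276]
18.700000000000003
```

```bash
python3 -m handwheel '[[[326.4,-156.1,41.3,0,0,-1.276,1],[326.4,-156.1,41.3,0,0,-1.276,1],[326.4,-156.1,41.3,0,0,-1.276,1],[326.4,-156.1,41.3,0,0,-1.276,1],[326.4,-156.1,41.3,0,0,-1.276,1],[326.4,-156.1,41.3,0,0,-1.276,1],[326.4,-156.1,41.3,0,0,-1.276,1],[326.4,-156.1,41.3,0,0,-1.276,1],[326.4,-156.1,41.3,0,0,-1.276,1],[326.4,-156.1,41.3,0,0,-1.276,1]]]'; python3 go.py 434 -306 16 90
python3 - <<'E'
from h import *
c=cam("wrist");p,d=viewer.camera("wrist");cv2.imwrite("pics/w1.png",p);np.save("w1.npy",d)
r=viewer.regions_of("white_cup_mid","wrist")
for k in r[:2]:
    m=k["mask"]&(d>0);P=cloud("wrist",d,c)[m];t=P[abs(P[:,2]-59)<5];print(k["p"],k["point"],t.mean(0),(t.min(0)+t.max(0))/2,np.ptp(t,0))
    if len(t)>20: 
        e=cv2.fitEllipse(t[:,:2].astype(np.float32)) ;b=cv2.minEnclosingCircle(t[:,:2].astype(np.float32));print(b)
E
```

```text
clock: 1.8
tool_pos: [433.6, -306.6, 190.2]
tcp_rot: [0.708, 0.706, 0.0, 0.0]
force: [0.5, -0.4, -0.4]
gripper_width: 0.999
finger_force: 0.0
t 1.8 tcp [ 433.6 -306.6  190.2] F [ 0.5 -0.4 -0.4] shift [  0.6   0.3 174.2] turn [ 0.     0.    -0.002]
```

View pics/w1.png

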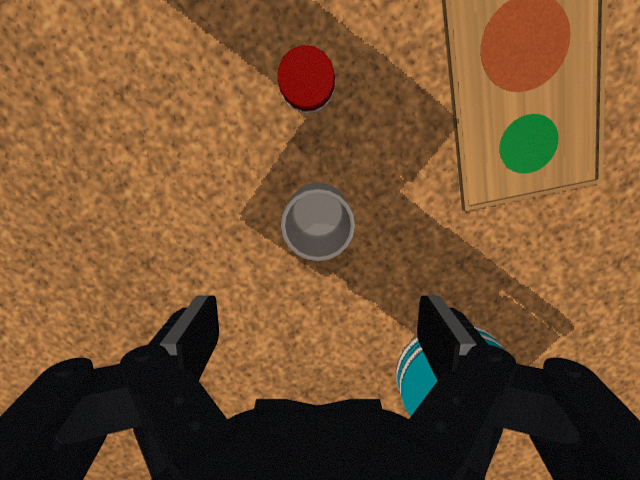

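The wrist view shows the white cup rim at about (318,222), midway between the fingers, with the jam at (306,77) well clear. The network missed the cup here, so I'll measure the rim from depth.

```bash
cat > near.py <<'E'
# near.py x y h r [nophoto]: wrist look, points with height h near x,y -> centre by enclosing circle
import sys
from h import *
x,y,h,r=map(float,sys.argv[1:5]);c=cam("wrist");p,d=viewer.camera("wrist");cv2.imwrite("pics/last.png",p)
P=cloud("wrist",d,c)[d>0];t=P[(abs(P[:,2]-h)<4)&(np.hypot(P[:,0]-x,P[:,1]-y)<r)]
print(len(t),"z",t[:,2].mean().round(1),"mid",((t.min(0)+t.max(0))/2).round(1)[:2],"ext",np.ptp(t,0).round(1)[:2],"enc",np.round(cv2.minEnclosingCircle(t[:,:2].astype(np.float32))[0],1),"rect",cv2.minAreaRect(t[:,:2].astype(np.float32)))
E
python3 near.py 434 -306 60 45
```

```text
1125 z 59.6 mid [ 433.5 -306.3] ext [61.5 61.3] enc [ 433.6 -306.5] rect ((433.70672607421875, -306.455810546875), (61.01915740966797, 61.10554504394531), 47.17007064819336)
```

```bash
python3 -m handwheel '[[[0,0,60,0,0,0,1],[0,0,120,0,0,0,1],[0,0,160,0,0,0,1],[0,0,174,0,0,0,1],[0,0,174,0,0,0,1],[0,0,174,0,0,0,0.5],[0,0,174,0,0,0,0.5],[0,0,174,0,0,0,0.5],[0,0,174,0,0,0,0.5],[0,0,174,0,0,0,0.5],[0,0,174,0,0,0,0.5]]]'
```

```text
clock: 3.32
tool_pos: [435.0, -306.8, 18.0]
tcp_rot: [0.707, 0.707, 0.0, 0.002]
force: [-0.4, 0.3, 6.8]
gripper_width: 0.699
finger_force: 64.1
```

```bash
python3 -m handwheel '[[[0,0,-20,0,0,0,0.4],[0,0,-70,0,0,0,0.4],[0,0,-130,0,0,0,0.4],[0,0,-142,0,0,0,0.4],[0,0,-142,0,0,0,0.4]]]'; python3 go.py 635.6 139.3 160 90; python3 near.py 434 -306 201 60
```

```text
clock: 3.95
tool_pos: [434.0, -305.9, 158.6]
tcp_rot: [0.707, 0.707, 0.0, 0.001]
force: [0.2, 0.5, -2.6]
gripper_width: 0.698
finger_force: 65.7
t 3.95 tcp [ 434.  -305.9  158.6] F [ 0.2  0.5 -2.6] shift [445.2 201.6  -1.6] turn [0.001 0.001 0.   ]
6062 z 200.4 mid [ 435.2 -300.7] ext [95.3 53.2] enc [ 435.2 -300.1] rect ((434.617431640625, -300.58123779296875), (67.96672821044922, 68.45086669921875), 45.33700942993164)
```

```bash
python3 -m handwheel '[[[40,18,0,0,0,0,0.4],[90,41,0,0,0,0,0.4],[145,66,0,0,0,0,0.4],[200,91,0,0,0,0,0.4],[255,116,0,0,0,0,0.4],[305,138,0,0,0,0,0.4],[340,170,0,0,0,0,0.4],[365,201.6,0,0,0,0,0.4],[365,201.6,0,0,0,0,0.4],[365,201.6,0,0,0,0,0.4]]]'; cat > marks.py <<'E'
# wrist look at marks; prints centres on z=4
from h import *
c=cam("wrist");p,d=viewer.camera("wrist");cv2.imwrite("pics/last.png",p)
g=cv2.cvtColor(p,cv2.COLOR_BGR2HSV).astype(int);h,s,v=g[...,0],g[...,1],g[...,2]
W=cloud("wrist",d,c);lo=abs(W[...,2]-4)<5
for n,k in dict(red=((h<9)|(h>174))&(s>120),grn=(abs(h-65)<15)&(s>100),yel=(abs(h-27)<4)&(s>150)&(v>150),wht=(s<50)&(v>150)).items():
    k=cv2.morphologyEx((k&lo).astype(np.uint8),cv2.MORPH_OPEN,np.ones((7,7)))
    N,L,S,C=cv2.connectedComponentsWithStats(k)
    for i in range(1,N):
        if S[i,4]>800:
            w=onplane("wrist",np.argwhere(L==i)[:,::-1],4,c)[:,:2].astype(np.float32)
            print(n,C[i].round(),"cen",w.mean(0).round(1),"mid",((w.min(0)+w.max(0))/2).round(1),"ext",np.ptp(w,0).round(1))
E
python3 marks.py;python3 go.py 635.6 139.3 160 90; cp pics/last.png pics/w2.png
```

```text
clock: 5.25
tool_pos: [634.0, 58.6, 155.6]
tcp_rot: [0.707, 0.707, -0.002, -0.002]
force: [0.9, -0.0, -1.0]
gripper_width: 0.695
finger_force: 65.8
wht [323.  19.] cen [637.7 214.9] mid [637.9 212.5] ext [53.2 29.3]
t 5.3 tcp [634.1  58.3 156.2] F [-0.2 -0.6 -1.9] shift [81.   1.5 -3.8] turn [-0.004  0.001 -0.   ]
```

View pics/w2.png

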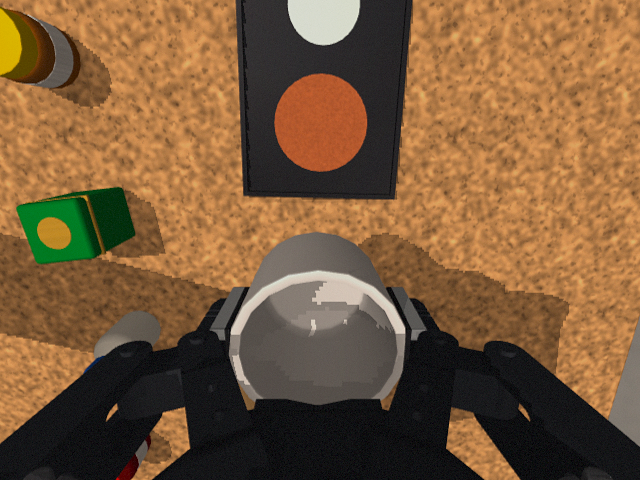

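The cup is held upright between the pads, and the coaster shows whole at (321,122).

```bash
python3 - <<'E'
from h import *
p=cv2.imread("pics/w2.png");g=cv2.cvtColor(p,cv2.COLOR_BGR2HSV).astype(int);print(g[122,321],g[122,200],g[225,200])
L,M,U,D=onplane("wrist",[[275,122],[321,122],[367,122],[321,73]],4)[:,:2],0,0,0
print(L.round(1)); print(onplane("wrist",[321,171],4))
E
sed -i 's/((h<9)|(h>174))&(s>120)/((h<11)|(h>174))\&(s>140)/' marks.py; python3 marks.py
```

```text
[  9 185 181] [ 15 150 175] [ 13 149 147]
[[598.8 140.6]
 [636.5 140.6]
 [674.2 140.6]
 [636.5 177.2]]
[[636.60888123 100.93553178   4.        ]]
red [320. 122.] cen [635.5 140.4] mid [635.6 139.5] ext [75.6 75.5]
wht [323.  19.] cen [637.9 214.7] mid [637.9 212.3] ext [52.6 29.4]
```

```bash
python3 -m handwheel '[[[40,1.5,0,0,0,0,0.4],[81,1.5,20,0,0,0,0.4],[81,1.5,65,0,0,0,0.4],[81,1.5,110,0,0,0,0.4],[81,1.5,116,0,0,0,0.4],[81,1.5,116,0,0,0,0.4],[81,1.5,116,0,0,0,0.4]]]'; python3 go.py 635.6 139.4 22 90
```

```text
clock: 6.22
tool_pos: [638.7, 139.9, 44.4]
tcp_rot: [0.707, 0.707, 0.002, 0.001]
force: [0.0, 0.7, -0.8]
gripper_width: 0.696
finger_force: 65.8
t 6.225 tcp [638.7 139.9  44.4] F [ 0.   0.7 -0.8] shift [-0.5 -3.2 22.4] turn [ 0.004 -0.001 -0.001]
```

```bash
python3 -m handwheel '[[[0,0,0,0,0,0,0.4],[0,0,0,0,0,0,0.4],[0,0,0,0,0,0,0.4]]]'; python3 go.py 635.6 139.4 22 90
```

```text
clock: 6.6
tool_pos: [637.3, 140.0, 42.4]
tcp_rot: [0.707, 0.707, 0.0, 0.0]
force: [-0.2, -0.4, -2.7]
gripper_width: 0.698
finger_force: 65.8
t 6.6 tcp [637.3 140.   42.4] F [-0.2 -0.4 -2.7] shift [-0.6 -1.7 20.4] turn [ 0.001 -0.     0.   ]
```

```bash
python3 -m handwheel '[[[-0.5,-1.7,8,0,0,0,0.4],[-0.5,-1.7,14,0,0,0,0.4],[-0.5,-1.7,17,0,0,0,0.4],[-0.5,-1.7,18.5,0,0,0,0.4],[-0.5,-1.7,19.5,0,0,0,0.4],[-0.5,-1.7,19.5,0,0,0,0.4],[-0.5,-1.7,19.5,0,0,0,0.4]]]'; python3 go.py 635.6 139.4 22 90
```

```text
clock: 7.48
tool_pos: [635.6, 139.5, 22.7]
tcp_rot: [0.707, 0.707, 0.0, 0.0]
force: [-0.5, 0.0, -2.4]
gripper_width: 0.698
finger_force: 65.8
t 7.475 tcp [635.6 139.5  22.7] F [-0.5  0.  -2.4] shift [-0.1  0.   0.7] turn [0. 0. 0.]
```

Not in contact yet (about -2.4 N of load); lower in small steps.

```bash
python3 -m handwheel '[[[0,0,1,0,0,0,0.4],[0,0,2,0,0,0,0.4],[0,0,2,0,0,0,0.4],[0,0,2,0,0,0,0.4]]]'
```

```text
clock: 7.98
tool_pos: [635.6, 139.6, 22.0]
tcp_rot: [0.707, 0.707, 0.0, 0.0]
force: [-2.8, -0.6, 6.1]
gripper_width: 0.693
finger_force: 66.5
```

```bash
python3 -m handwheel '[[[0,0,1,0,0,0,0.8],[0,0,1,0,0,0,1],[0,0,1,0,0,0,1],[0,0,1,0,0,0,1],[0,0,-20,0,0,0,1],[0,0,-70,0,0,0,1],[0,0,-130,0,0,0,1],[0,0,-150,0,0,0,1],[0,0,-150,0,0,0,1],[0,0,-150,0,0,0,1]]]';python3 near.py 635.6 139.4 64 45;python3 go.py 458 -51.5 170 90
```

```text
clock: 9.22
tool_pos: [634.5, 139.3, 168.8]
tcp_rot: [0.707, 0.707, -0.001, -0.001]
force: [0.5, 0.1, -0.2]
gripper_width: 0.995
finger_force: 0.0
1335 z 63.6 mid [634.7 140.1] ext [60.8 61.7] enc [635.  139.9] rect ((634.7975463867188, 140.03610229492188), (61.011329650878906, 60.95511245727539), 63.3352165222168)
t 9.275 tcp [634.4 139.3 168.4] F [-0.1  0.1 -1. ] shift [-190.8 -176.4   -0.8] turn [-0.004  0.001 -0.   ]
```

```bash
python3 -m handwheel '[[[-36,-34,0,0,0,0,1],[-75,-70,0,0,0,0,1],[-115,-106,0,0,0,0,1],[-155,-143,0,0,0,0,1],[-180,-167,0,0,0,0,1],[-191,-176.4,0,0,0,0,1],[-191,-176.4,0,0,0,0,1],[-191,-176.4,0,0,0,0,1],[-191,-176.4,0,0,0,0,1]]]';python3 near.py 458 -51.5 75 30; python3 go.py 458 -51.5 10 90
```

```text
clock: 10.4
tool_pos: [459.9, -50.8, 170.3]
tcp_rot: [0.707, 0.708, 0.0, -0.0]
force: [-0.5, 0.2, -0.3]
gripper_width: 1.005
finger_force: 0.0
553 z 74.8 mid [459.  -51.3] ext [19.1 19.2] enc [458.6 -51.7] rect ((458.8365173339844, -51.3906135559082), (19.04683494567871, 19.16252326965332), 85.3199234008789)
t 10.45 tcp [459.7 -50.9 170.3] F [0.2 0.2 0.5] shift [ -0.6  -1.7 160.3] turn [ 0.    -0.     0.001]
```

```bash
python3 -m handwheel '[[[-0.4,-1,60,0,0,0,1],[-0.4,-1,115,0,0,0,1],[-0.4,-1,148,0,0,0,1],[-0.4,-1,158,0,0,0,1],[-0.4,-1,158,0,0,0,1],[-0.4,-1,158,0,0,0,0.3],[-0.4,-1,158,0,0,0,0.3],[-0.4,-1,158,0,0,0,0.3],[-0.4,-1,158,0,0,0,0.3],[-0.4,-1,158,0,0,0,0.3],[-0.4,-1,158,0,0,0,0.3],[-0.4,-1,158,0,0,0,0.3]]]'; python3 -m handwheel '[[[0,0,0,0,0,0,0.3],[0,0,0,0,0,0,0.3]]]'
```

```text
clock: 11.95
tool_pos: [458.7, -52.0, 13.8]
tcp_rot: [0.707, 0.707, 0.001, 0.001]
force: [-1.2, 0.6, 7.4]
gripper_width: 0.45
finger_force: 60.1
clock: 12.2
tool_pos: [458.7, -52.0, 13.8]
tcp_rot: [0.707, 0.707, 0.001, 0.001]
force: [-0.7, 0.6, 7.1]
gripper_width: 0.448
finger_force: 60.1
```

```bash
python3 -m handwheel '[[[0,0,-20,0,0,0,0.3],[0,0,-70,0,0,0,0.3],[30,20,-120,0,0,0,0.3],[75,49,-140,0,0,0,0.3],[120,78,-140,0,0,0,0.3],[165,107,-140,0,0,0,0.3],[210,136,-140,0,0,0,0.3],[250,162,-140,0,0,0,0.3],[276,179,-140,0,0,0,0.3],[276,179,-140,0,0,0,0.3],[276,179,-140,0,0,0,0.3],[276,179,-140,0,0,0,0.3]]]'; python3 marks.py; python3 go.py 637.5 224.2 18 90; cp pics/last.png pics/w3.png
```

```text
clock: 13.7
tool_pos: [636.5, 223.1, 152.7]
tcp_rot: [0.707, 0.707, -0.0, 0.0]
force: [0.5, 0.8, 0.2]
gripper_width: 0.451
finger_force: 60.5
wht [319. 219.] cen [637.8 224.6] mid [637.9 223.8] ext [53.  52.5]
t 13.75 tcp [636.6 223.1 152.8] F [ 0.3 -0.  -1. ] shift [  1.1   0.9 134.8] turn [-0.     0.    -0.001]
```

View pics/w3.png

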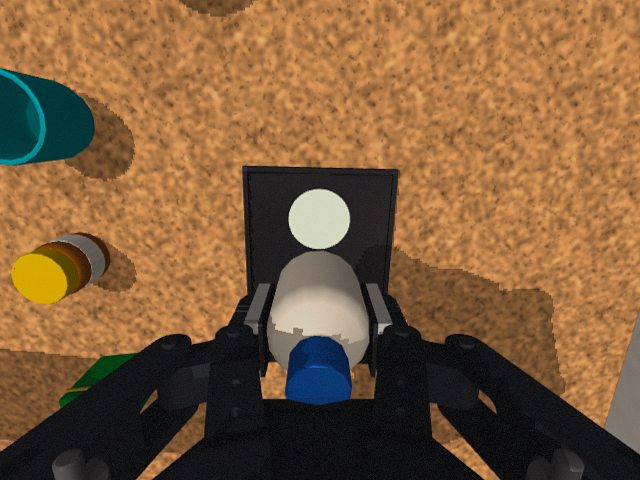

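The bottle is held upright; the white spot at (319,219) works out to (637.9, 224.0).

```bash
python3 -m handwheel '[[[1,1.3,40,0,0,0,0.3],[1,1.3,85,0,0,0,0.3],[1,1.3,112,0,0,0,0.3],[1,1.3,122,0,0,0,0.3],[1,1.3,122,0,0,0,0.3],[1,1.3,122,0,0,0,0.3],[1,1.3,122,0,0,0,0.3],[1,1.3,122,0,0,0,0.3],[1,1.3,122,0,0,0,0.3],[1,1.3,122,0,0,0,0.3]]]'; python3 go.py 637.9 224 18 90
```

```text
clock: 15.0
tool_pos: [638.3, 225.1, 30.6]
tcp_rot: [0.707, 0.707, 0.0, 0.0]
force: [0.4, -0.2, -0.0]
gripper_width: 0.449
finger_force: 60.5
t 15.0 tcp [638.3 225.1  30.6] F [ 0.4 -0.2 -0. ] shift [-1.1 -0.4 12.6] turn [0. 0. 0.]
```

```bash
python3 -m handwheel '[[[-1,-0.4,5,0,0,0,0.3],[-1,-0.4,9,0,0,0,0.3],[-1,-0.4,11,0,0,0,0.3],[-1,-0.4,12.5,0,0,0,0.3],[-1,-0.4,13.5,0,0,0,0.3],[-1,-0.4,13.5,0,0,0,0.3],[-1,-0.4,13.5,0,0,0,0.3]]]'
```

```text
clock: 15.88
tool_pos: [637.9, 224.0, 17.8]
tcp_rot: [0.707, 0.707, 0.0, 0.0]
force: [-2.5, -0.9, 4.8]
gripper_width: 0.448
finger_force: 61.0
```

```bash
python3 -m handwheel '[[[0,0,-0.5,0,0,0,0.6],[0,0,-0.5,0,0,0,1],[0,0,-0.5,0,0,0,1],[0,0,-0.5,0,0,0,1],[0,0,-20,0,0,0,1],[0,0,-70,0,0,0,1],[0,0,-130,0,0,0,1],[0,0,-155,0,0,0,1],[0,0,-155,0,0,0,1],[0,0,-155,0,0,0,1]]]';python3 near.py 638 224 79 30;python3 go.py 428 305.6 170 90
```

```text
clock: 17.12
tool_pos: [637.1, 223.8, 171.0]
tcp_rot: [0.707, 0.707, -0.001, -0.0]
force: [-0.8, -0.4, -0.3]
gripper_width: 0.998
finger_force: 0.0
567 z 78.9 mid [638.3 224.5] ext [18.9 19.6] enc [638.1 224.4] rect ((638.1444091796875, 224.565673828125), (19.12858009338379, 19.187419891357422), 81.92549133300781)
t 17.175 tcp [636.9 223.8 170.3] F [-0.7 -0.3 -0.1] shift [  81.8 -208.9    0.8] turn [-0.003  0.001  0.   ]
```

```bash
python3 -m handwheel '[[[18,-46,0,0,0,0,1],[36,-92,0,0,0,0,1],[54,-138,0,0,0,0,1],[70,-179,0,0,0,0,1],[82,-209,0,0,0,0,1],[82,-209,0,0,0,0,1],[82,-209,0,0,0,0,1],[82,-209,0,0,0,0,1],[82,-209,0,0,0,0,1]]]';python3 near.py 428 305.6 60 45; python3 go.py 428 305.6 16 90
```

```text
clock: 18.3
tool_pos: [429.6, 305.7, 171.6]
tcp_rot: [0.707, 0.707, -0.0, 0.0]
force: [-0.2, 0.0, -0.3]
gripper_width: 1.005
finger_force: 0.0
1272 z 59.6 mid [427.4 306.7] ext [61.6 61.3] enc [427.5 306.5] rect ((427.2477722167969, 306.60980224609375), (60.92099380493164, 60.816802978515625), 45.92130661010742)
t 18.35 tcp [429.5 305.8 171.7] F [-0.3  0.3  0.1] shift [-1.000e-01 -1.500e+00  1.557e+02] turn [-0.     0.    -0.001]
```

```bash
python3 -m handwheel '[[[0.8,-2,60,0,0,0,1],[0.8,-2,115,0,0,0,1],[0.8,-2,145,0,0,0,1],[0.8,-2,155,0,0,0,1],[0.8,-2,155,0,0,0,1],[0.8,-2,155,0,0,0,0.5],[0.8,-2,155,0,0,0,0.5],[0.8,-2,155,0,0,0,0.5],[0.8,-2,155,0,0,0,0.5],[0.8,-2,155,0,0,0,0.5],[0.8,-2,155,0,0,0,0.5],[0.8,-2,155,0,0,0,0.5]]]'; python3 go.py 611.9 -160 160 102
```

```text
clock: 19.85
tool_pos: [427.7, 307.5, 18.9]
tcp_rot: [0.707, 0.707, 0.002, 0.0]
force: [-0.9, -0.6, 5.3]
gripper_width: 0.722
finger_force: 64.2
t 19.85 tcp [427.7 307.5  18.9] F [-0.9 -0.6  5.3] shift [-467.3  184.5 -141.5] turn [ 0.003 -0.002 -0.209]
```

```bash
python3 -m handwheel '[[[0,0,-20,0,0,0,0.4],[0,0,-70,0,0,0,0.4],[-30,12,-120,0,0,-0.02,0.4],[-80,32,-141,0,0,-0.05,0.4],[-135,53,-141,0,0,-0.08,0.4],[-190,75,-141,0,0,-0.11,0.4],[-245,97,-141,0,0,-0.14,0.4],[-300,118,-141,0,0,-0.17,0.4],[-355,140,-141,0,0,-0.2,0.4],[-410,162,-141,0,0,-0.213,0.4],[-450,178,-141,0,0,-0.213,0.4],[-467.3,184.5,-141,0,0,-0.213,0.4]]]';python3 -m handwheel '[[[0,0,0,0,0,0,0.4],[0,0,0,0,0,0,0.4],[0,0,0,0,0,0,0.4]]]'; python3 go.py 611.9 -160 23 102.2
```

```text
clock: 21.35
tool_pos: [611.9, -162.7, 158.4]
tcp_rot: [0.629, 0.778, 0.0, 0.001]
force: [0.3, 0.1, -2.1]
gripper_width: 0.717
finger_force: 66.0
clock: 21.72
tool_pos: [611.1, -158.9, 158.3]
tcp_rot: [0.627, 0.779, 0.0, -0.0]
force: [-0.7, -0.5, -1.8]
gripper_width: 0.716
finger_force: 66.0
t 21.725 tcp [ 611.1 -158.9  158.3] F [-0.7 -0.5 -1.8] shift [ -1.3   0.6 135.3] turn [-0.    -0.     0.002]
```

```bash
python3 -m handwheel '[[[-0.4,0.6,40,0,0,0,0.4],[-0.4,0.6,85,0,0,0,0.4],[-0.4,0.6,112,0,0,0,0.4],[-0.4,0.6,122,0,0,0,0.4],[-0.4,0.6,122,0,0,0,0.4],[-0.4,0.6,122,0,0,0,0.4],[-0.4,0.6,122,0,0,0,0.4],[-0.4,0.6,122,0,0,0,0.4],[-0.4,0.6,122,0,0,0,0.4],[-0.4,0.6,122,0,0,0,0.4]]]'; python3 go.py 611.7 -159.1 23 102.2
```

```text
clock: 22.98
tool_pos: [612.1, -160.7, 36.1]
tcp_rot: [0.628, 0.778, -0.0, 0.0]
force: [0.3, 0.3, -1.5]
gripper_width: 0.719
finger_force: 66.0
t 22.975 tcp [ 612.1 -160.7   36.1] F [ 0.3  0.3 -1.5] shift [ 1.7 -0.1 13.1] turn [ 0.  0. -0.]
```

```bash
python3 -m handwheel '[[[1.5,0,5,0,0,0,0.4],[1.5,0,9,0,0,0,0.4],[1.5,0,11.5,0,0,0,0.4],[1.5,0,13,0,0,0,0.4],[1.5,0,14,0,0,0,0.4],[1.5,0,14,0,0,0,0.4],[1.5,0,14,0,0,0,0.4]]]'; python3 go.py 611.7 -159.1 23 102.2
```

```text
clock: 23.85
tool_pos: [611.6, -159.2, 23.0]
tcp_rot: [0.628, 0.778, -0.0, 0.0]
force: [-4.0, 0.7, 5.7]
gripper_width: 0.717
finger_force: 66.5
t 23.85 tcp [ 611.6 -159.2   23. ] F [-4.   0.7  5.7] shift [ 0.1  0.1 -0. ] turn [0. 0. 0.]
```

```bash
python3 -m handwheel '[[[0,0,-0.5,0,0,0,0.8],[0,0,-0.5,0,0,0,1],[0,0,-0.5,0,0,0,1],[0,0,-0.5,0,0,0,1],[0,0,-20,0,0,0,1],[0,0,-70,0,0,0,1],[0,0,-130,0,0,0,1],[0,0,-150,0,0,0,1],[0,0,-150,0,0,0,1],[0,0,-150,0,0,0,1]]]';python3 near.py 612 -160 64 45;python3 marks.py; cp pics/last.png pics/w4.png; python3 go.py 442 63.5 170 90
```

```text
clock: 25.1
tool_pos: [610.9, -158.9, 170.4]
tcp_rot: [0.628, 0.778, -0.001, -0.001]
force: [0.2, 0.4, -0.1]
gripper_width: 0.999
finger_force: 0.0
1328 z 63.5 mid [ 611.5 -160.3] ext [61.5 61.3] enc [ 611.5 -160.5] rect ((611.4630737304688, -160.39279174804688), (61.10105895996094, 60.83281326293945), 59.95616912841797)
grn [320. 300.] cen [ 630.3 -242.7] mid [ 630.2 -243. ] ext [52.9 52.7]
yel [320. 120.] cen [594.7 -76. ] mid [594.8 -76.3] ext [53.4 52.2]
t 25.2 tcp [ 610.8 -158.9  170. ] F [-0.  -0.7 -0.7] shift [ 253.1 -118.     0.8] turn [-0.003 -0.001  0.213]
```

View pics/w4.png

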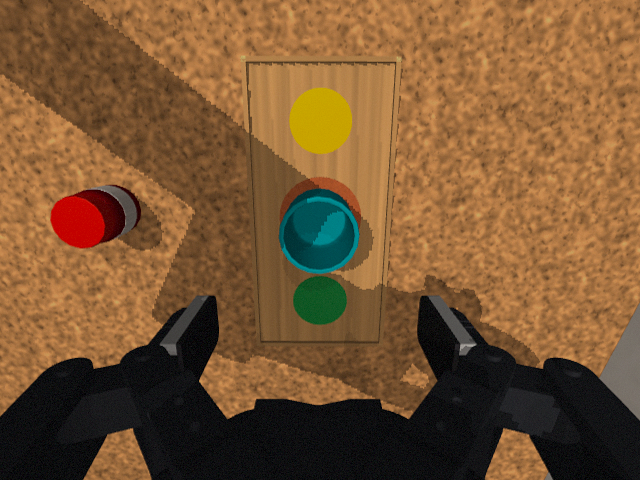

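The teal cup at (320,235) stands on the coaster, about 1 mm off centre. The green spot (320,300) and yellow spot (320,120) are measured too. Next is the tin.

```bash
python3 -m handwheel '[[[50,-24,0,0,0,0.04,1],[105,-49,0,0,0,0.09,1],[160,-75,0,0,0,0.14,1],[215,-100,0,0,0,0.2,1],[253,-118,0,0,0,0.213,1],[253,-118,0,0,0,0.213,1],[253,-118,0,0,0,0.213,1],[253,-118,0,0,0,0.213,1],[253,-118,0,0,0,0.213,1]]]';python3 near.py 442 63.5 62 40; python3 go.py 442 63.5 16 90
```

```text
clock: 26.32
tool_pos: [443.5, 62.4, 171.7]
tcp_rot: [0.708, 0.707, -0.0, -0.0]
force: [-0.1, -0.2, 0.1]
gripper_width: 1.001
finger_force: 0.0
3347 z 61.9 mid [442.9  63. ] ext [49.9 49.1] enc [442.8  63. ] rect ((442.7685546875, 62.72644805908203), (46.02176284790039, 46.16940689086914), 6.515055179595947)
t 26.375 tcp [443.4  62.5 171.8] F [ 0.7 -0.3  0.1] shift [  1.   -1.4 155.8] turn [-0.     0.    -0.001]
```

```bash
python3 -m handwheel '[[[0.4,-0.6,60,0,0,-0.114,1],[0.4,-0.6,115,0,0,-0.114,1],[0.4,-0.6,145,0,0,-0.114,1],[0.4,-0.6,155,0,0,-0.114,1],[0.4,-0.6,155,0,0,-0.114,1],[0.4,-0.6,155,0,0,-0.114,0.3],[0.4,-0.6,155,0,0,-0.114,0.3],[0.4,-0.6,155,0,0,-0.114,0.3],[0.4,-0.6,155,0,0,-0.114,0.3],[0.4,-0.6,155,0,0,-0.114,0.3],[0.4,-0.6,155,0,0,-0.114,0.3],[0.4,-0.6,155,0,0,-0.114,0.3]]]'; python3 go.py 630.1 -243 160 102.2
```

```text
clock: 27.88
tool_pos: [443.2, 63.6, 18.2]
tcp_rot: [0.666, 0.746, 0.001, 0.001]
force: [-0.7, 0.1, 5.3]
gripper_width: 0.534
finger_force: 61.7
t 27.875 tcp [443.2  63.6  18.2] F [-0.7  0.1  5.3] shift [-325.9  151.1 -141.4] turn [ 0.002  0.    -0.099]
```

```bash
python3 -m handwheel '[[[0,0,-20,0,0,0,0.3],[0,0,-70,0,0,0,0.3],[0,0,-125,0,0,0,0.3],[-40,18,-141,0,0,-0.03,0.3],[-90,42,-141,0,0,-0.06,0.3],[-145,67,-141,0,0,-0.098,0.3],[-200,93,-141,0,0,-0.098,0.3],[-255,118,-141,0,0,-0.098,0.3],[-300,139,-141,0,0,-0.098,0.3],[-326,151,-141,0,0,-0.098,0.3],[-326,151,-141,0,0,-0.098,0.3],[-326,151,-141,0,0,-0.098,0.3]]]';python3 -m handwheel '[[[0,0,0,0,0,0,0.3],[0,0,0,0,0,0,0.3],[0,0,0,0,0,0,0.3]]]'; python3 marks.py;  cp pics/last.png pics/w5.png; python3 go.py 630.2 -243 22 102.2
```

```text
clock: 29.38
tool_pos: [628.8, -242.3, 157.9]
tcp_rot: [0.628, 0.778, -0.0, -0.001]
force: [-0.1, 0.3, -0.4]
gripper_width: 0.532
finger_force: 61.6
clock: 29.75
tool_pos: [629.4, -242.6, 158.3]
tcp_rot: [0.628, 0.778, 0.0, 0.0]
force: [-1.1, 0.7, -0.9]
gripper_width: 0.531
finger_force: 61.6
grn [319. 218.] cen [ 630.3 -241.2] mid [ 630.3 -241.5] ext [53.2 50.1]
yel [319.  17.] cen [597.2 -87.5] mid [595.3 -87.3] ext [52.6 32.2]
t 29.8 tcp [ 629.4 -242.8  158.2] F [ 0.  -1.5 -0.1] shift [ -0.4   0.7 136.2] turn [ 0.  0. -0.]
```

View pics/w5.png

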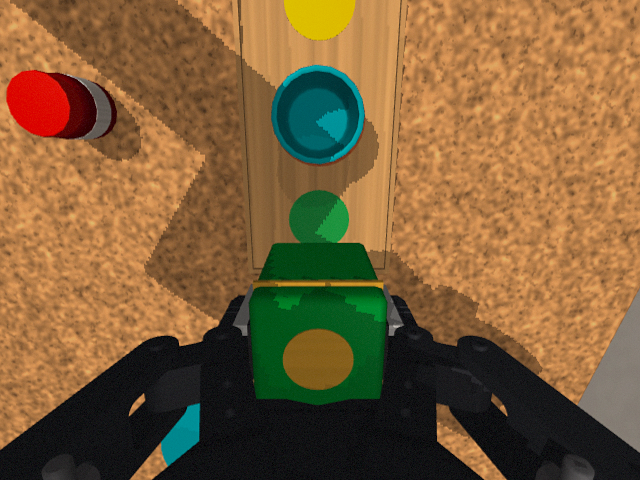

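The tin is held square, and the green spot at (319,218) is where I expected it, partly hidden by the tin. Lowering.

```bash
python3 -m handwheel '[[[0.3,0.8,40,0,0,0,0.3],[0.3,0.8,85,0,0,0,0.3],[0.3,0.8,112,0,0,0,0.3],[0.3,0.8,122,0,0,0,0.3],[0.3,0.8,122,0,0,0,0.3],[0.3,0.8,122,0,0,0,0.3],[0.3,0.8,122,0,0,0,0.3],[0.3,0.8,122,0,0,0,0.3],[0.3,0.8,122,0,0,0,0.3],[0.3,0.8,122,0,0,0,0.3]]]'; python3 go.py 630.1 -242.3 22 102.2
```

```text
clock: 31.05
tool_pos: [630.2, -242.7, 36.1]
tcp_rot: [0.628, 0.778, -0.0, 0.0]
force: [-0.1, -1.2, -1.3]
gripper_width: 0.535
finger_force: 61.6
t 31.05 tcp [ 630.2 -242.7   36.1] F [-0.1 -1.2 -1.3] shift [ 0.4 -0.  14.1] turn [ 0.     0.    -0.001]
```

```bash
python3 -m handwheel '[[[0.4,0,5,0,0,0,0.3],[0.4,0,9,0,0,0,0.3],[0.4,0,12,0,0,0,0.3],[0.4,0,13.5,0,0,0,0.3],[0.4,0,14.5,0,0,0,0.3],[0.4,0,14.5,0,0,0,0.3],[0.4,0,14.5,0,0,0,0.3]]]'
```

```text
clock: 31.92
tool_pos: [629.9, -242.3, 22.2]
tcp_rot: [0.628, 0.778, -0.0, -0.0]
force: [-3.6, 0.9, 5.9]
gripper_width: 0.531
finger_force: 62.0
```

```bash
python3 -m handwheel '[[[0,0,-0.5,0,0,0,0.7],[0,0,-0.5,0,0,0,1],[0,0,-0.5,0,0,0,1],[0,0,-0.5,0,0,0,1],[0,0,-20,0,0,0,1],[0,0,-70,0,0,0,1],[0,0,-130,0,0,0,1],[0,0,-150,0,0,0,1],[0,0,-150,0,0,0,1],[0,0,-150,0,0,0,1]]]';python3 near.py 630 -243 66 40; python3 go.py 423.5 189 170 102.2
```

```text
clock: 33.17
tool_pos: [629.2, -242.0, 169.8]
tcp_rot: [0.628, 0.778, -0.0, -0.001]
force: [0.3, 0.2, 0.7]
gripper_width: 1.003
finger_force: 0.0
3486 z 65.9 mid [ 630.1 -242.9] ext [53.2 52.5] enc [ 629.8 -242.5] rect ((630.076904296875, -242.89608764648438), (46.02245330810547, 45.880653381347656), 11.906781196594238)
t 33.225 tcp [ 629.2 -241.9  169.4] F [-0.5  0.4 -0.2] shift [ 464.6 -110.4    0.7] turn [-0.003 -0.002 -0.001]
```

Tin placed within a fraction of a millimetre. Now the honey.

```bash
python3 -m handwheel '[[[40,-9,0,0,0,0,1],[95,-22,0,0,0,0,1],[150,-36,0,0,0,0,1],[205,-49,0,0,0,0,1],[260,-62,0,0,0,0,1],[315,-75,0,0,0,0,1],[370,-88,0,0,0,0,1],[420,-100,0,0,0,0,1],[464.6,-110.4,0,0,0,0,1],[464.6,-110.4,0,0,0,0,1],[464.6,-110.4,0,0,0,0,1],[464.6,-110.4,0,0,0,0,1]]]';python3 near.py 423.5 189 55 40; python3 go.py 423.5 189 12 102.2
```

```text
clock: 34.72
tool_pos: [424.8, 187.6, 171.0]
tcp_rot: [0.629, 0.777, -0.001, -0.0]
force: [1.0, 0.6, 0.3]
gripper_width: 1.002
finger_force: 0.0
2209 z 55.0 mid [423.1 189.3] ext [42.6 43.1] enc [422.9 189.3] rect ((423.0431823730469, 189.48878479003906), (42.10041046142578, 42.170291900634766), 62.70856857299805)
t 34.775 tcp [424.8 187.6 171.1] F [-0.3 -0.5 -0.7] shift [  1.7  -0.9 159.1] turn [-0.001  0.    -0.003]
```

```bash
python3 -m handwheel '[[[2.1,-1.3,60,0,0,0,1],[2.1,-1.3,115,0,0,0,1],[2.1,-1.3,150,0,0,0,1],[2.1,-1.3,162,0,0,0,1],[2.1,-1.3,162,0,0,0,1],[2.1,-1.3,162,0,0,0,0.3],[2.1,-1.3,162,0,0,0,0.3],[2.1,-1.3,162,0,0,0,0.3],[2.1,-1.3,162,0,0,0,0.3],[2.1,-1.3,162,0,0,0,0.3],[2.1,-1.3,162,0,0,0,0.3],[2.1,-1.3,162,0,0,0,0.3]]]'; python3 go.py 594.5 -76.6 150 102.2
```

```text
clock: 36.28
tool_pos: [423.4, 190.7, 11.0]
tcp_rot: [0.628, 0.778, 0.001, 0.001]
force: [-1.5, -0.2, 8.3]
gripper_width: 0.519
finger_force: 60.9
t 36.275 tcp [423.4 190.7  11. ] F [-1.5 -0.2  8.3] shift [-297.3  111.2 -138.8] turn [ 0.003 -0.    -0.001]
```

```bash
python3 -m handwheel '[[[0,0,-20,0,0,0,0.3],[0,0,-70,0,0,0,0.3],[0,0,-125,0,0,0,0.3],[-40,15,-139,0,0,0,0.3],[-90,34,-139,0,0,0,0.3],[-145,54,-139,0,0,0,0.3],[-200,75,-139,0,0,0,0.3],[-255,95,-139,0,0,0,0.3],[-297,111,-139,0,0,0,0.3],[-297,111,-139,0,0,0,0.3],[-297,111,-139,0,0,0,0.3],[-297,111,-139,0,0,0,0.3]]]';python3 -m handwheel '[[[0,0,0,0,0,0,0.3],[0,0,0,0,0,0,0.3]]]'; python3 marks.py; python3 go.py 594.3 -75.4 15 102.2
```

```text
clock: 37.78
tool_pos: [593.0, -75.4, 148.7]
tcp_rot: [0.628, 0.778, -0.0, -0.0]
force: [-0.4, -0.5, -1.6]
gripper_width: 0.517
finger_force: 61.7
clock: 38.02
tool_pos: [593.5, -75.9, 148.7]
tcp_rot: [0.628, 0.778, 0.0, 0.0]
force: [-0.3, -0.4, -1.1]
gripper_width: 0.516
finger_force: 61.7
yel [321. 220.] cen [595.7 -73.9] mid [594.9 -74.5] ext [53.4 48.8]
t 38.075 tcp [593.6 -76.1 148.7] F [ 0.3  0.1 -1.4] shift [  0.5   0.8 133.7] turn [ 0.  0. -0.]
```

```bash
python3 -m handwheel '[[[0.5,0.8,40,0,0,0,0.3],[0.5,0.8,85,0,0,0,0.3],[0.5,0.8,112,0,0,0,0.3],[0.5,0.8,121,0,0,0,0.3],[0.5,0.8,121,0,0,0,0.3],[0.5,0.8,121,0,0,0,0.3],[0.5,0.8,121,0,0,0,0.3],[0.5,0.8,121,0,0,0,0.3],[0.5,0.8,121,0,0,0,0.3],[0.5,0.8,121,0,0,0,0.3]]]'; python3 go.py 594.3 -75.4 15 102.2
```

```text
clock: 39.33
tool_pos: [594.4, -75.9, 27.6]
tcp_rot: [0.628, 0.778, 0.0, 0.0]
force: [-0.8, -0.0, -1.2]
gripper_width: 0.513
finger_force: 61.7
t 39.325 tcp [594.4 -75.9  27.6] F [-0.8 -0.  -1.2] shift [ 0.5 -0.  12.6] turn [ 0.     0.    -0.001]
```

```bash
python3 -m handwheel '[[[0.5,0,5,0,0,0,0.3],[0.5,0,8,0,0,0,0.3],[0.5,0,11,0,0,0,0.3],[0.5,0,12.5,0,0,0,0.3],[0.5,0,13.5,0,0,0,0.3],[0.5,0,13.5,0,0,0,0.3],[0.5,0,13.5,0,0,0,0.3]]]'
```

```text
clock: 40.2
tool_pos: [594.1, -75.4, 15.1]
tcp_rot: [0.628, 0.778, -0.0, -0.0]
force: [-2.7, -0.2, 6.0]
gripper_width: 0.515
finger_force: 62.5
```

```bash
python3 -m handwheel '[[[0,0,-0.5,0,0,0,0.7],[0,0,-0.5,0,0,0,1],[0,0,-0.5,0,0,0,1],[0,0,-0.5,0,0,0,1],[0,0,-20,0,0,0,1],[0,0,-70,0,0,0,1],[0,0,-130,0,0,0,1],[0,0,-150,0,0,0,1],[0,0,-150,0,0,0,1],[0,0,-150,0,0,0,1]]]';python3 near.py 594.5 -76.5 59 40
python3 -m handwheel '[[[-40,-50,-10,0,0,0,1],[-70,-100,-20,0,0,0,1],[-100,-150,-40,0,0,0,1],[-130,-200,-60,0,0,0,1],[-130,-250,-80,0,0,0,1],[-130,-250,-80,0,0,0,1],[-130,-250,-80,0,0,0,1]]]'
python3 m.py; python3 -c "
from h import *
p,d=viewer.camera('top');cv2.imwrite('pics/top9.png',p[140:340,80:560])
p,d=viewer.camera('side');cv2.imwrite('pics/side9.png',p)"
```

```text
clock: 41.45
tool_pos: [593.3, -75.3, 162.4]
tcp_rot: [0.628, 0.778, -0.001, -0.001]
force: [-0.5, 1.4, -0.2]
gripper_width: 1.003
finger_force: 0.0
2391 z 58.9 mid [594.4 -76.5] ext [42.4 42.6] enc [594.4 -76.5] rect ((594.3104248046875, -76.50027465820312), (41.95447540283203, 41.99592971801758), 18.051481246948242)
clock: 42.38
tool_pos: [377.2, -254.9, 243.0]
tcp_rot: [0.628, 0.778, 0.0, -0.001]
force: [-0.2, 0.4, -0.2]
gripper_width: 1.002
finger_force: 0.0
white_cup_mid 0.84 [265. 199.] 419 zmax 72.0 toppts 114 [631.9 139.3  60.9] [633.6 138.8] [60. 57.]
white_cup_mid 0.36 [391. 278.] 238 zmax 68.0 toppts 181 [ 423.7 -190.5   55.8] [ 424.9 -189.7] [40. 37.]
teal_cup_mid 0.96 [378. 210.] 459 zmax 71.0 toppts 147 [ 610.1 -159.5   61.5] [ 611.4 -160.4] [62. 60.]
teal_cup_mid 0.47 [410. 205.] 428 zmax 79.0 toppts 327 [ 627.8 -242.    65.1] [ 630.4 -243.1] [55. 54.]
milk_mid 0.68 [235. 204.] 186 zmax 86.0 toppts 48 [636.4 222.6  78.2] [636.8 223.9] [18. 20.]
milk_mid 0.39 [378. 212.] 440 zmax 71.0 toppts 32 [ 612.9 -157.5   67.4] [ 611.8 -158.4] [59. 56.]
honey_mid 0.86 [347. 215.] 266 zmax 71.0 toppts 204 [592.  -75.7  58.8] [592.2 -76.8] [43. 40.]
tin_mid 0.63 [408. 206.] 424 zmax 79.0 toppts 320 [ 627.7 -242.    65.3] [ 628.8 -243.1] [52. 54.]
jam_mid 0.81 [393. 279.] 245 zmax 68.0 toppts 205 [ 423.3 -191.2   55.2] [ 423.1 -191.1] [39. 40.]
coffee_tray 0.82 ((636.6815185546875, 172.93031311035156), (193.38389587402344, 131.95872497558594), 88.70008850097656)
red 161 [[616.1 128.6   4. ]]
wht 75 [[621.6 218.    4. ]]
tea_tray 0.94 ((611.6704711914062, -160.19705200195312), (133.3686065673828, 270.69854736328125), 11.646138191223145)
```

View pics/top9.png

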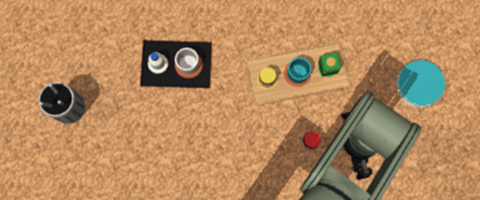

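View pics/side9.png

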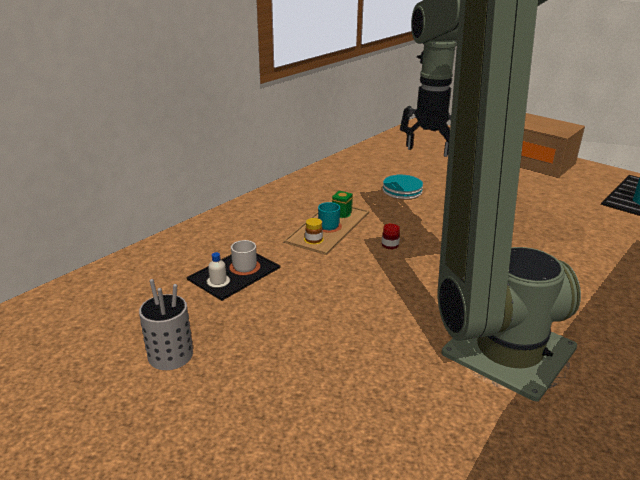

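Both pictures show all five things upright on their marks: milk and white cup on the black tray, honey, teal cup and tin on the wooden one. The jam, pot and saucers have not moved, and the arm is clear.

```bash
python3 -m handwheel '[[[0,0,0,0,0,0,1],[0,0,0,0,0,0,1]]]'; python3 -c "
from rig import robot
print(robot.sign_off())"
```

```text
clock: 43.18
tool_pos: [377.2, -255.1, 244.1]
tcp_rot: [0.628, 0.778, -0.0, 0.0]
force: [0.0, 1.0, -0.5]
gripper_width: 1.007
finger_force: 0.0
the job is handed in; nothing more can be done
None
```

Both trays are made up and the job is handed in at 43 s: all five things stand upright within about 1 mm of the middle of their marks, and the jam jar, cutlery pot and saucers were left where they stood.

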